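# Tip a press mould onto its back and slide it to the stop

## Task

Get the press mould with the round hollow ready for use: push it over so that it lies on its back on the felt board with the hollow facing up, then push it along the felt until its end rests flat against the wooden stop batten on the robot's side of the board. Only push it, do not lift it; leave the other mould standing and everything else where it is.

Things in the scene. Friction and masses are not known exactly. Their poses are not given: they have to be found in the camera images.
- board: fixed board covered with grey felt, 340 (its x) x 460 mm (its y). Origin: centre of its underside on the table; z up; x points away from the robot, turned up to 0.2 rad. Felt top 20 mm above the origin. Along its edge on the robot's side runs a dark wooden stop batten, 20 mm wide, 20 mm higher than the felt; its upright inner face lies at x = -150 mm and looks along +x
- mould: loose wooden block with a ROUND hollow (66 mm wide, 28 deep, mid-face), standing on end on the felt: 130 mm tall (z), 100 wide (y), 50 thick (x), 0.22-0.41 kg. Origin: centre of the end it stands on. x points out of the hollow face, at first away from the robot (within 0.4 rad). Leant over its back lower edge it falls by itself past 0.37 rad, onto its back, 10 to 80 mm short of the stop
- mould_mid (a point): centre of the solid block of the round-hollow mould, 65 mm above its origin along its z
- mould_top (a point): centre of the upper end face of the round-hollow mould, 130 mm above its origin along its z; when the mould lies on its back this end looks towards the stop batten
- other: the second wooden press mould, same block and same way of standing, but with a long narrow OBLONG hollow (95 x 28 mm, upright); it stands beside the first, about 230 mm from it, on the left or on the right. To be left standing. Origin at the centre of the end it stands on, z up
- prop: small upright square plaster kiln prop, 32 x 32 x 45 mm, standing on the board between the two moulds' lanes. Bystander; origin at the centre of its underside
- can: aluminium drink can, radius 33, height 115 mm, on the table to the left of the board. Bystander; origin at the centre of its underside
- pencup: steel cup of pencils, radius 36 mm, 155 mm high with pencils, on the table to the right of the board. Bystander; origin at the centre of its underside
- jar: white jar with black cap, radius 30, height 75 mm, on the table to the right of the board. Bystander; origin at the centre of its underside
- bowl: terracotta bowl, rim radius 50, height 45 mm, on the table to the left of the board. Bystander; origin at the centre of its underside
- brush: brush, 170 mm long, lying on the felt between the two moulds' lanes. Bystander; origin about the middle of its length, at its underside
There are look-alikes about, which are no part of the job. Leave any pink or red look-alike of the mould alone.

How it is judged:
By the outcome, as a careful person would: the job done as asked, in the order asked, and still so for the second after the job is handed in, with the robot touching nothing.
It also fails if it takes over 54 s, if anything falls off the work surface, if the arm or the gripper's body presses on something with over 40 N, if the wrist force passes 120 N, or if a joint passes its speed limit or range.

## Robot

A 7-joint arm with a two-finger parallel gripper is mounted at the origin on the work surface. World frame = base frame: x ahead of the robot, y to its left, z up, the work surface at z = 0. Lengths are in mm, angles in rad, forces in N, time in s.
With the tool pointing down it reaches from about 350 to 900 mm from the base axis. Payload 7.2 kg.
Tool frame: the origin (TCP) lies at the very end of the fingers, on their centre line; the grasp point (between the pads) lies 19 mm behind it; x points along the fingers, z is the direction in which the jaws open and shut, and the axes are right-handed (so a half turn about x gives the same grasp; the last joint's range is limited). The gripper opens to 88 mm and grips with 3 to 60 N. Pads are 20 mm wide; open, the fingers measure 115 mm over their backs; the gripper's body (75 mm by 178 mm) begins 61 mm behind the grasp point.
Start: joints at [-1.312, 0.411, -0.013, 1.596, 0.006, 1.134, -0.082], TCP at [200.643, 591.922, 222.653] pointing down, gripper open.
Joint ranges: [-2.95, 2.95], [-0.29, 1.99], [-1.47, 1.44], [0.14, 2.54], [-1.03, 4.17], [0.13, 1.85], [-2.86, 2.86]. Speed limits (rad/s): [2.39, 2.39, 3.01, 3.01, 3.14, 3.14, 3.14].

## Interface

Orientations are given as a rotation vector (axis times angle).
In Python, from station import r gives the robot as it stands.
- The arm moves only by the tool apply_moves, never from a script. Its argument "increments" is a list that holds one entry, the list of rows, each a list of 7 numbers: the shift along the tool's x, y, z in m, then the turn, a rotation vector about the tool's x, y, z in degrees, then the finger opening in m, from 0 to 0.0878. A call has 1 to 12 rows; each row shifts and turns the pose as measured when the row begins, along the tool's axes as they then stand; what a row does not reach is not made up. A row lasts 1/10 s, in which the tool goes at most 50 mm and 8.59 degrees, less where a joint would pass 70% of its speed; a pose out of reach is approached as far as the arm can. A call is refused whole if a number of a shift passes 0.05 or a number of a turn 8.59, either way. A call with a gripper value outside its range is refused whole. The fingers move at their own pace and stop on an object; "squeeze" is the grip in N (left out, the last holds). Time passes only in rows, so rows that do not move let the fingers close. It gives the time, the measured TCP pose, the force and the opening at its end, in the units of the state.
- r.observe(): the state, without advancing time (a new reading comes with each control period).
- r.capture(name): name is "scene" or "top" or "wrist"; returns the picture (480x640x3 uint8, red, green, blue); there is no depth.
- r.camera_params(name): a dict with "vfov" (degrees; the focal length in pixels is half the picture's height over the tangent of half this angle, whatever the lens; pixels are square), "cx", "cy" (the principal point, pixels), "rvec" (rotation vector, rad) and "tvec" (3), from world to camera coordinates, as OpenCV has them. Camera axes: x right, y down, z forward; pixel columns grow to the right and rows downward; lengths in mm; the calibration is good to about 2 mm. The wrist camera is an equidistant fisheye: a pixel r from the principal point sees the ray r / f radians off the axis. A picture is of the moment at which its call begins: read the wrist's pose just before it. camera_params takes no time and is no camera call; for the wrist camera it gives the pose at the moment of the call.
- r.hand_in(): hands the job in, once; it reports no verdict.
The state is a dict: "clock": time; "qpos": joint angles; "dq": joint speeds; "tau": joint torques, N m; "tcp_pos": TCP position; "orientation": TCP orientation; "force": force on the tool from outside, world axes, zero at the start; "wrist_torque": the same for the moment, N m; "width": finger opening in mm.
Only numpy, scipy, OpenCV 4.12 (cv2) and the standard library are available. Lean on these libraries where they do the work, as an engineer would, in place of code of your own. Each camera call takes 0.05 s, during which the arm holds its last target.

## Working session

There is one attempt and no reset: what is moved stays moved. The work goes in short steps, Python scripts to look and compute and a tool call to move; the robot and the scene stay as the last step left them, time stands still between calls to the robot, and variables do not carry over. Pictures are saved under pics/ and viewed, and the job is handed in when it is done.

Besides the shell and the picture viewer there is one more tool, called after ">>>" by a JSON object that holds its "fn" and its "kwargs", one argument or row to a line. apply_moves: Moves the arm, as the interface text tells. Its arguments: {"type":"object","properties":{"increments":{"type":"array"},"squeeze":{"type":"number"}},"required":["increments"]}

```bash
ls; mkdir -p pics; cat > h.py <<'E'
import numpy as np, cv2
from scipy.spatial.transform import Rotation as R
from station import r
def cam(n):
    p=r.camera_params(n); f=240/np.tan(np.radians(p['vfov'])/2)
    return f,p['cx'],p['cy'],R.from_rotvec(np.ravel(p['rvec'])).as_matrix(),np.ravel(p['tvec'])
def ray(n,u,v):
    f,cx,cy,M,t=cam(n); d=M.T@np.array([(u-cx)/f,(v-cy)/f,1]); return -M.T@t,d
def plane(n,u,v,z):
    o,d=ray(n,u,v); return o+d*(z-o[2])/d[2]
def proj(n,P):
    f,cx,cy,M,t=cam(n); q=M@np.asarray(P,float)+t; return [cx+f*q[0]/q[2],cy+f*q[1]/q[2]]
def snap(n,name):
    im=r.capture(n); cv2.imwrite(f'pics/{name}.png',im[:,:,::-1]); return im
def st():
    s=r.observe(); 
    for k in ['clock','tcp_pos','orientation','force','width','qpos']: print(k,np.round(s[k],3))
    print(np.round(R.from_rotvec(s['orientation']).as_matrix(),3))
E
python3 - <<'E'
from h import *
snap('scene','s0');snap('top','t0');st()
for n in('scene','top'):print(r.camera_params(n))
E
```

```text
pics
clock 0.1
tcp_pos [200.499 591.474 221.887]
orientation [-0.966  1.347  0.965]
force [-0.275  0.05  -0.934]
width 87.61
qpos [-1.312  0.412 -0.013  1.597  0.006  1.134 -0.082]
[[-0.    -0.947  0.321]
 [-0.001  0.321  0.947]
 [-1.    -0.    -0.001]]
{'vfov': 52.443786608172076, 'cx': 310.80665635513054, 'cy': 248.07973725589443, 'rvec': array([ 2.0656535 ,  1.42389316, -0.50020368]), 'tvec': array([-255.36446612, -378.66952027, 1473.5917099 ])}
{'vfov': 51.096342364386054, 'cx': 325.286164755758, 'cy': 239.998591354077, 'rvec': array([ 2.12964878, -2.15227858,  0.14535481]), 'tvec': array([  39.36905883,  645.41098967, 1081.71979622])}
```

View pics/s0.png

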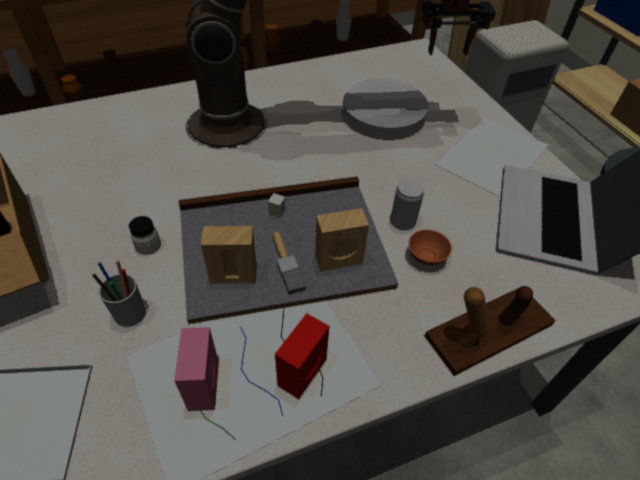

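View pics/t0.png

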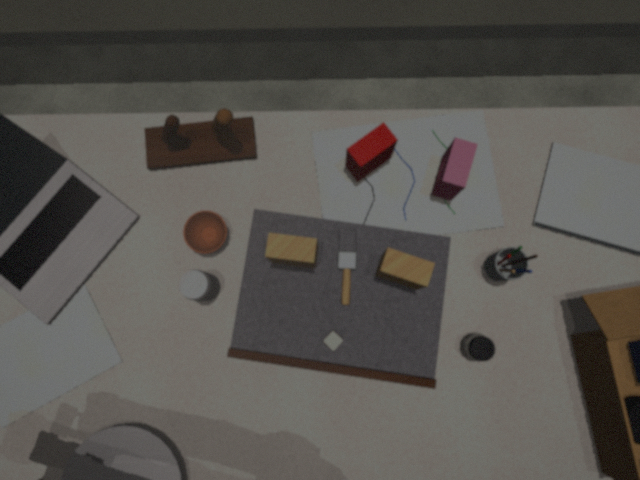

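```bash
python3 - <<'E'
from h import *
s=cv2.imread('pics/s0.png'); t=cv2.imread('pics/t0.png')
a=cv2.resize(s[170:310,170:400],None,fx=3.4,fy=3.4,interpolation=cv2.INTER_CUBIC)
cv2.imwrite('pics/s0z.png',cv2.convertScaleAbs(a,alpha=1.6))
a=cv2.resize(t[200:400,220:460],None,fx=3,fy=3,interpolation=cv2.INTER_CUBIC)
cv2.imwrite('pics/t0z.png',cv2.convertScaleAbs(a,alpha=1.6))
hsv=cv2.cvtColor(t,cv2.COLOR_BGR2HSV)
m=cv2.inRange(hsv,(12,70,90),(30,255,255))
m[:, :255]=0;m[:,450:]=0;m[:220]=0;m[300:]=0
cs,_=cv2.findContours(m,0,2)
for c in cs:
    if cv2.contourArea(c)<300: continue
    q=cv2.minAreaRect(c);print(q)
    B=cv2.boxPoints(q)
    P=np.array([plane('top',u,v,150) for u,v in B]);print(B.round(1).tolist(),P.round(1).tolist(),P.mean(0).round(1))
# batten
m=cv2.inRange(hsv,(0,90,20),(12,255,110));m[:340]=0;m[390:]=0;m[:,:225]=0;m[:,445:]=0
c=max(cv2.findContours(m,0,2)[0],key=cv2.contourArea);q=cv2.minAreaRect(c);print('batten',q)
print(np.array([plane('top',u,v,40) for u,v in cv2.boxPoints(q)]).round(1).tolist())
E
```

```text
((407.3500061035156, 266.45001220703125), (49.647762298583984, 24.665767669677734), 18.434946060180664)
[[379.8999938964844, 270.29998779296875], [387.70001220703125, 246.89999389648438], [434.79998779296875, 262.6000061035156], [427.0, 286.0]] [[567.5, -78.2, 150.0], [615.1, -95.3, 150.0], [582.0, -189.6, 150.0], [534.9, -172.0, 150.0]] [ 574.9 -133.8  150. ]
((290.5520935058594, 247.06625366210938), (49.087825775146484, 24.46448516845703), 6.842773914337158)
[[264.70001220703125, 256.29998779296875], [267.6000061035156, 232.0], [316.3999938964844, 237.8000030517578], [313.5, 262.1000061035156]] [[598.6, 155.1, 150.0], [648.6, 149.5, 150.0], [635.4, 49.7, 150.0], [585.6, 56.0, 150.0]] [617.  102.6 150. ]
batten ((372.95733642578125, 373.78143310546875), (123.46959686279297, 7.849801540374756), 8.61564826965332)
[[364.0, 65.8, 40.0], [380.5, 63.2, 40.0], [339.0, -201.6, 40.0], [322.7, -198.4, 40.0]]
```

```bash
python3 - <<'E'
from h import *
o,_=ray('top',0,0);print(o); print(ray('scene',0,0)[0])
E
```

```text
[ 481.72230788   21.88979084 1164.33991646]
[1242.35084306 -223.95731119  886.83800613]
```

View pics/s0z.png

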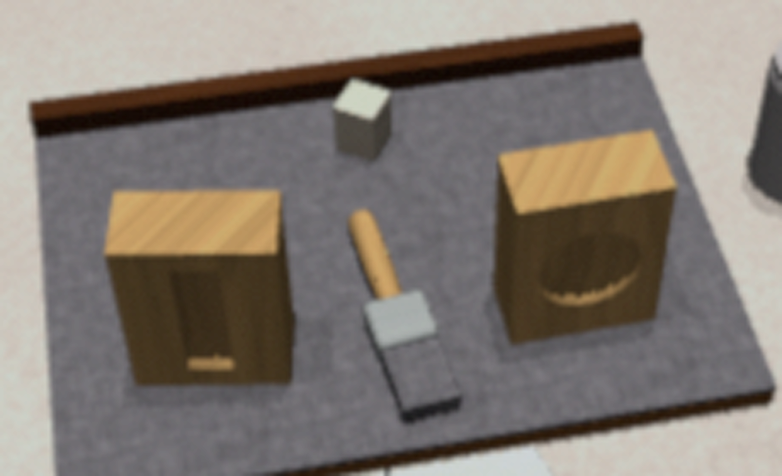

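View pics/t0z.png

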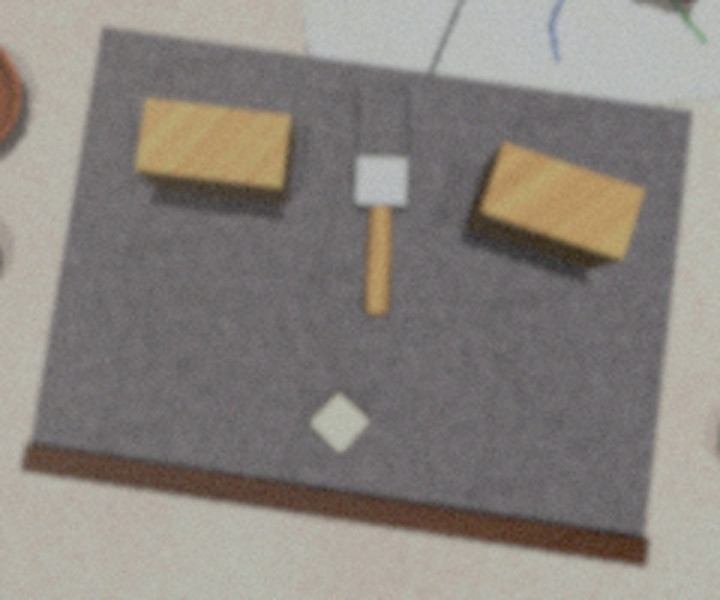

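```bash
python3 - <<'E'
from h import *
t=lambda x,y:(220+x/3,200+y/3)
for nm,pt,z in [('far',(105,28),20),('far',(690,113),20),('inner',(34,443),40),('inner',(648,537),40),('outer',(25,468),40),('outer',(645,563),40),('prop',(340,422),65),('brushhandle',(376,314),30),('brushhead',(382,180),35),('bh L',(355,180),30)]:
    print(nm,plane('top',*t(*pt),z).round(1))
print('can',plane('top',196,286,115),'bowl',plane('top',206,232,45), 'red',plane('top',371,152,60))
# can in scene: top centre
print(plane('scene',410,188,115))
a=plane('top',*t(34,443),40);b=plane('top',*t(648,537),40);d=a-b;print('board yaw',np.arctan2(-d[0],d[1]))
E
```

```text
far [723.8 195.7  20. ]
far [ 652. -254.   20.]
inner [409.9 241.5  40. ]
inner [ 339.3 -204.7   40. ]
outer [392.1 247.8  40. ]
outer [ 321.1 -201.7   40. ]
prop [424.3  17.2  65. ]
brushhandle [501.4 -10.8  30. ]
brushhead [601.4 -16.7  35. ]
bh L [602.1   3.5  30. ]
can [541.74208323 303.10128214 115.        ] bowl [667.51452632 302.53171037  45.        ] red [845.48058555 -73.76299568  60.        ]
[550.41665864 305.682519   115.        ]
board yaw -0.1570687753115024
```

>>> {"fn": "apply_moves", "kwargs": {
  "increments": [
    [[0,-0.04,-0.02,-5.6,0,0,0.07],[0,-0.04,-0.02,-5.6,0,0,0.07],[0,-0.04,-0.02,0,0,0,0.07],[0,-0.04,-0.02,0,0,0,0.07],[0,-0.04,-0.02,0,0,0,0.07],[0,-0.04,-0.02,0,0,0,0.07],[0,-0.04,-0.02,0,0,0,0.07],[0,-0.04,-0.02,0,0,0,0.07]]
  ]
}}

```text
clock: 0.9
tcp_pos: [491.2, 380.9, 217.5]
orientation: [-1.13, 1.266, 1.133]
force: [0.2, -0.5, 0.2]
width: 70.1
```

```bash
cat >> h.py <<'E'
def go(x,y,z,yaw):
    s=r.observe();M=R.from_rotvec(s['orientation']).as_matrix();p=np.array(s['tcp_pos'])
    T=np.column_stack([[0,0,-1],[-np.cos(yaw),-np.sin(yaw),0],[-np.sin(yaw),np.cos(yaw),0]])
    print('t',s['clock'],'tcp',p.round(1),'F',np.round(s['force'],1),'w',s['width'],'shift tool mm',(M.T@(np.array([x,y,z])-p)).round(1),'turn deg',np.degrees(R.from_matrix(M.T@T).as_rotvec()).round(2))
E
python3 -c "
from h import *
go(689,93,222,-.131)"
```

```text
t 0.9 tcp [491.2 380.9 217.5] F [ 0.2 -0.5  0.2] w 70.13232083406746 shift tool mm [  -4.7 -227.3 -265.2] turn deg [ 1.39 -0.27 -0.37]
```

>>> {"fn": "apply_moves", "kwargs": {
  "increments": [
    [[-0.001,-0.032,-0.036,1.4,-0.3,-0.4,0.07],[-0.001,-0.032,-0.036,0,0,0,0.07],[-0.001,-0.032,-0.036,0,0,0,0.07],[-0.001,-0.032,-0.036,0,0,0,0.07],[-0.001,-0.032,-0.036,0,0,0,0.07],[0,-0.032,-0.036,0,0,0,0.07],[0,-0.032,-0.036,0,0,0,0.07],[0,0,0,0,0,0,0.07]]
  ]
}}

```text
clock: 1.7
tcp_pos: [689.8, 82.5, 218.2]
orientation: [-1.109, 1.278, 1.105]
force: [0.5, -1.9, 0.8]
width: 70.1
```

```bash
python3 -c "
from h import *
go(689,93,138,-.131)
snap('top','t1');snap('scene','s1')"
```

```text
t 1.7 tcp [689.8  82.5 218.2] F [ 0.5 -1.9  0.8] w 70.12494649693612 shift tool mm [80.1  2.1 10.8] turn deg [-0.47 -0.36 -0.12]
```

View pics/s1.png

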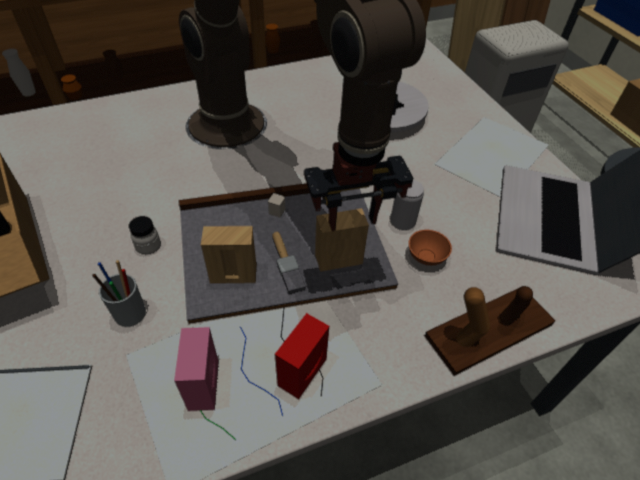

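The gripper is above and just beyond the mould, with its tips at about (333,230) and (374,220). The mould is still standing. Next I descend.

>>> {"fn": "apply_moves", "kwargs": {
  "increments": [
    [[0.02,0.001,0.005,0,0,0,0.07],[0.02,0.001,0.005,0,0,0,0.07],[0.02,0,0,0,0,0,0.07],[0.02,0,0,0,0,0,0.07],[0,0,0,0,0,0,0.07]]
  ]
}}

```text
clock: 2.3
tcp_pos: [682.0, 113.0, 135.5]
orientation: [-1.113, 1.266, 1.127]
force: [-0.2, -0.5, -0.4]
width: 69.7
```

```bash
python3 -c "
from h import *
go(652,98,138,-.131)"
```

```text
t 2.3 tcp [682.  113.  135.5] F [-0.2 -0.5 -0.4] w 69.70954769809865 shift tool mm [ -2.4  28.  -18.5] turn deg [ 0.6   0.23 -0.44]
```

>>> {"fn": "apply_moves", "kwargs": {
  "increments": [
    [[-0.002,0,-0.008,0.5,0,0,0.07],[0,0,-0.008,0,0,0,0.07],[0,0,0,0,0,0,0.07],[0,0,0,0,0,0,0.07]]
  ]
}}

```text
clock: 2.7
tcp_pos: [680.0, 99.3, 141.0]
orientation: [-1.109, 1.265, 1.122]
force: [0.1, 0.2, 0.7]
width: 69.9
```

```bash
python3 -c "
from h import *
go(652,98,138,-.131)"
```

```text
t 2.7 tcp [680.   99.3 141. ] F [0.1 0.2 0.7] w 69.90720236838695 shift tool mm [ 3.2 27.6 -4.8] turn deg [ 0.28  0.36 -0.29]
```

Now push toward the robot. Contact should come after about 27 mm.

>>> {"fn": "apply_moves", "kwargs": {
  "increments": [
    [[0.002,0.01,-0.003,0,0,0,0.07],[0,0.01,-0.001,0,0,0,0.07],[0,0.01,0,0,0,0,0.07],[0,0.01,0,0,0,0,0.07],[0,0.01,0,0,0,0,0.07]]
  ]
}}

```text
clock: 3.2
tcp_pos: [629.8, 101.3, 142.1]
orientation: [-1.109, 1.26, 1.117]
force: [-0.2, 0.6, 0.2]
width: 70.4
```

```bash
python3 -c "
from h import *
go(652,98,138,-.131)
snap('scene','s2')"
```

```text
t 3.2 tcp [629.8 101.3 142.1] F [-0.2  0.6  0.2] w 70.4099473258843 shift tool mm [  4.1 -22.4  -0.5] turn deg [0.17 0.47 0.04]
```

View pics/s2.png

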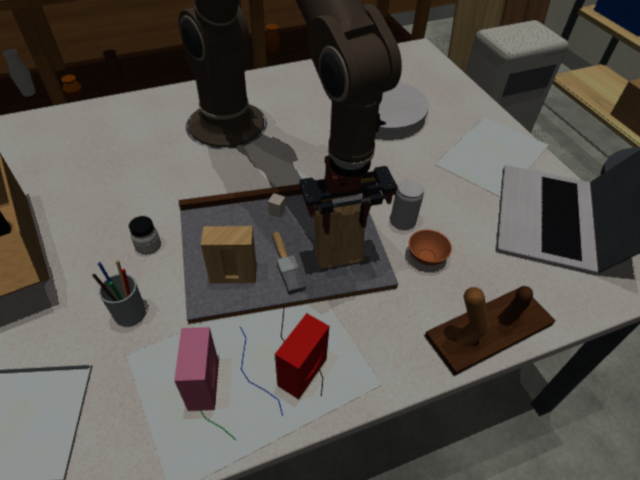

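The fingers rest on the upper face and the mould is leaning. I keep pushing past the tipping angle.

>>> {"fn": "apply_moves", "kwargs": {
  "increments": [
    [[0.002,0.01,0,0,0,0,0.07],[0.002,0.01,0,0,0,0,0.07],[0,0.01,0,0,0,0,0.07],[0,0.005,0,0,0,0,0.07],[0,0,0,0,0,0,0.07],[0,0,0,0,0,0,0.07],[0,0,0,0,0,0,0.07],[0,0,0,0,0,0,0.07]]
  ]
}}

```text
clock: 4.05
tcp_pos: [590.9, 107.4, 138.5]
orientation: [-1.11, 1.259, 1.12]
force: [-0.3, 0.1, -0.9]
width: 70.3
```

```bash
python3 -c "
from h import *
go(652,98,138,-.131)
snap('scene','s3')"
```

```text
t 4.05 tcp [590.9 107.4 138.5] F [-0.3  0.1 -0.9] w 70.27260707946306 shift tool mm [  0.5 -61.8  -1.6] turn deg [ 0.29  0.5  -0.01]
```

View pics/s3.png

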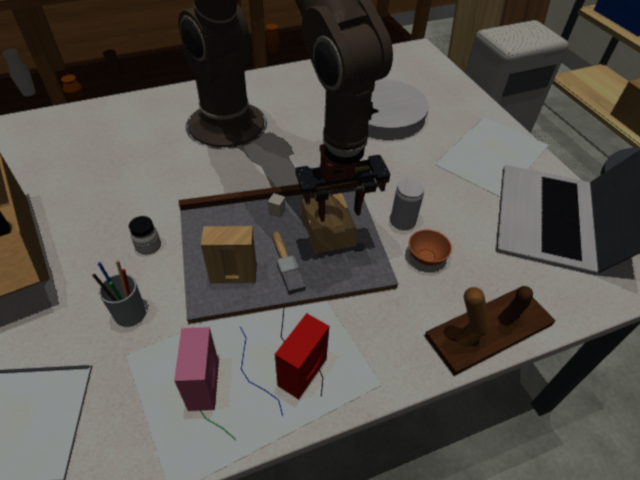

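The mould is on its back with the hollow up. I retreat and measure it.

>>> {"fn": "apply_moves", "kwargs": {
  "increments": [
    [[0,-0.02,0,0,0,0,0.07],[0,-0.025,0,0,0,0,0.07],[0,-0.025,0,0,0,0,0.07],[0,0,0,0,0,0,0.07],[0,0,0,0,0,0,0.07]]
  ]
}}

```text
clock: 4.6
tcp_pos: [662.6, 98.1, 137.8]
orientation: [-1.11, 1.26, 1.12]
force: [-0.7, -0.0, -0.5]
width: 70.1
```

```bash
python3 - <<'E'
from h import *
t=snap('top','t4')[:,:,::-1]
a=cv2.resize(t[200:400,220:460],None,fx=3,fy=3,interpolation=cv2.INTER_CUBIC)
cv2.imwrite('pics/t4z.png',cv2.convertScaleAbs(a,alpha=1.6))
s=snap('scene','s4')[:,:,::-1]
a=cv2.resize(s[170:310,170:400],None,fx=3.4,fy=3.4,interpolation=cv2.INTER_CUBIC)
cv2.imwrite('pics/s4z.png',cv2.convertScaleAbs(a,alpha=1.6))
go(652,98,138,-.131)
E
```

```text
t 4.7 tcp [662.1  98.2 138. ] F [ 0.6 -0.3  0.1] w 70.21647953244991 shift tool mm [-0.  10.  -1.5] turn deg [ 0.31  0.49 -0.06]
```

View pics/t4z.png

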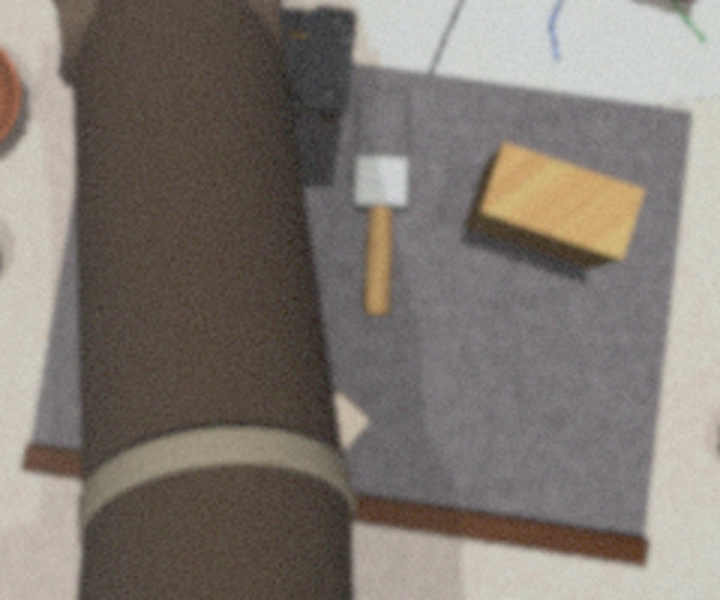

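View pics/s4z.png

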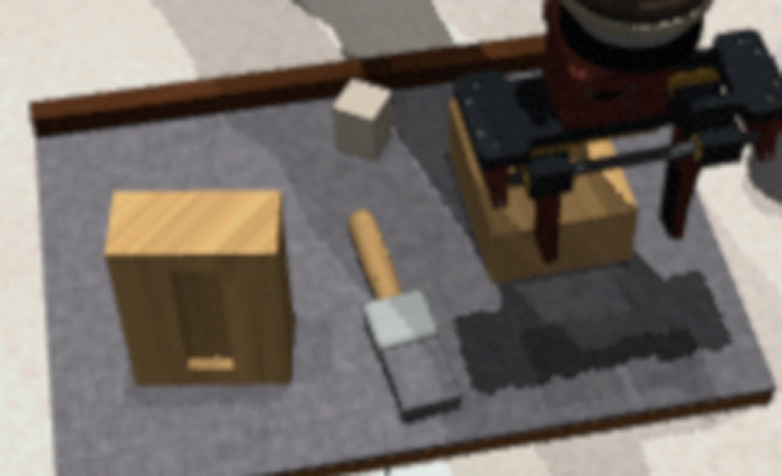

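The arm hides the mould from the top camera. In the scene view the mould lies hollow-up with its end towards the camera. I measure that end's edges there: upper edge about (483,237)-(634,208), lower edge about (495,283)-(632,260) in the zoomed picture.

```bash
python3 - <<'E'
from h import *
t=lambda x,y:(170+x/3.4,170+y/3.4)
for p,z in [((483,237),70),((634,208),70),((495,283),20),((632,260),20),((450,98),70)]:
    print(plane('scene',*t(*p),z).round(1))
bx=np.array([.9877,-.157]);by=np.array([.157,.9877])
inn=np.array([409.9,241.5]);print('stop line x_b',inn@bx, 'mould c',np.array([617,102.6])@bx)
E
```

```text
[583.5  49.4  70. ]
[594.6 152.9  70. ]
[584.6  58.7  20. ]
[598.4 154.6  20. ]
[454.3  74.7  70. ]
stop line x_b 366.94273 mould c 593.3027
```

>>> {"fn": "apply_moves", "kwargs": {
  "increments": [
    [[0.03,0,0,1,0.3,0,0.07],[0.03,0,0,0.8,0.2,0,0.07],[0.03,0,0,0,0,0,0.07],[0.014,0,0,0,0,0,0.07],[0,0,0,0,0,0,0.07],[0,0,0,0,0,0,0.07]]
  ]
}}

```text
clock: 5.3
tcp_pos: [660.4, 100.5, 34.6]
orientation: [-1.093, 1.276, 1.093]
force: [0.1, -0.3, -0.2]
width: 69.8
```

```bash
cat >> h.py <<'E'
def gob(xb,yb,z):
    go(*(xb*np.array([.9877,-.157])+yb*np.array([.157,.9877])),z,-.157)
    p=r.observe()['tcp_pos'];print('board-dir',np.dot(p[:2],[.9877,-.157]).round(1),np.dot(p[:2],[.157,.9877]).round(1))
E
python3 -c "
from h import *
gob(577,196,33);snap('scene','s5')"
```

```text
t 5.3 tcp [660.4 100.5  34.6] F [ 0.1 -0.3 -0.2] w 69.83243754621701 shift tool mm [ 1.5 59.3 -6.9] turn deg [0.03 0.12 0.09]
board-dir 636.5 203.0
```

View pics/s5.png

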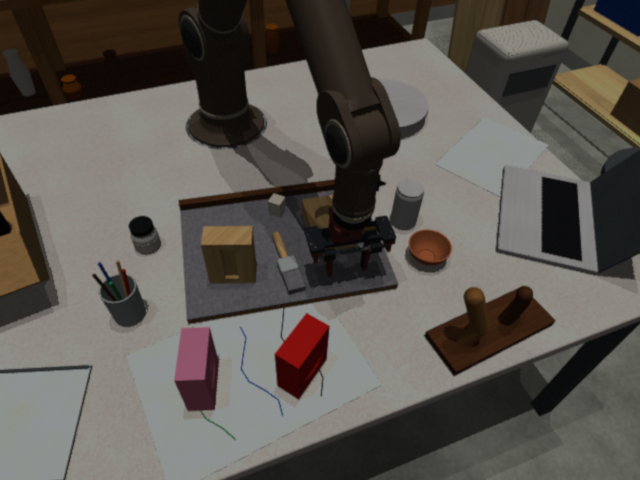

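The fingers are down on the felt side behind the mould's end, in line with the lane. Now I push along the board.

>>> {"fn": "apply_moves", "kwargs": {
  "increments": [
    [[0,0.015,-0.004,0,0,0,0.07],[0,0.015,-0.002,0,0,0,0.07],[0,0.012,0,0,0,0,0.07],[0,0.006,0,0,0,0,0.07],[0,0.006,0,0,0,0,0.07],[0,0.006,0,0,0,0,0.07],[0,0.006,0,0,0,0,0.07],[0,0.006,0,0,0,0,0.07],[0,0.006,0,0,0,0,0.07],[0,0.006,0,0,0,0,0.07]]
  ]
}}

```text
clock: 6.35
tcp_pos: [581.3, 108.3, 43.8]
orientation: [-1.097, 1.26, 1.081]
force: [1.2, 0.5, 0.8]
width: 69.9
```

```bash
python3 -c "
from h import *
gob(507,196,33)"
```

```text
t 6.35 tcp [581.3 108.3  43.8] F [1.2 0.5 0.8] w 69.86441062174967 shift tool mm [ 9.8 50.2 -2.3] turn deg [-0.06  0.47  1.1 ]
board-dir 557.1 198.2
```

>>> {"fn": "apply_moves", "kwargs": {
  "increments": [
    [[0.005,0.006,-0.001,0,0.4,1,0.07],[0.004,0.006,0,0,0,0,0.07],[0.001,0.006,0,0,0,0,0.07],[0.001,0.006,0,0,0,0,0.07],[0.001,0.006,0,0,0,0,0.07]]
  ]
}}

```text
clock: 6.85
tcp_pos: [555.1, 112.4, 33.3]
orientation: [-1.094, 1.27, 1.085]
force: [4.2, -1.0, 3.6]
width: 69.9
```

```bash
python3 -c "
from h import *
gob(507,196,33)
snap('scene','s6');snap('top','t6')"
```

```text
t 6.85 tcp [555.1 112.4  33.3] F [ 4.2 -1.   3.6] w 69.90579148227687 shift tool mm [ 0.  23.5 -2.2] turn deg [-0.12  0.2   0.59]
board-dir 530.6 198.2
```

View pics/s6.png

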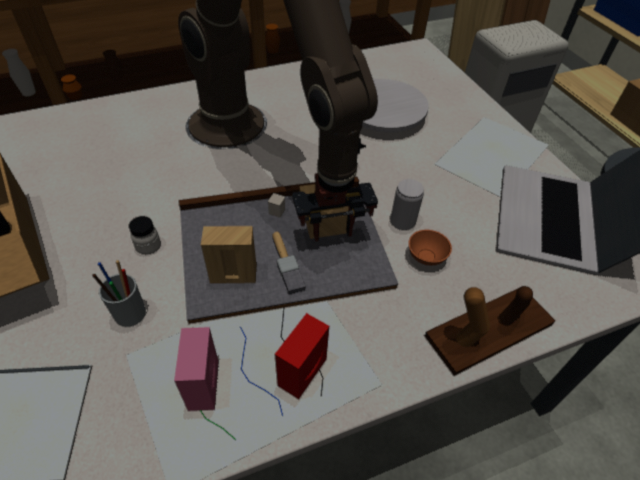

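Good: it slides squarely, pushed by both fingers. I continue to the stop, about 24 mm by calculation, in small steps while watching the force.

>>> {"fn": "apply_moves", "kwargs": {
  "increments": [
    [[0,0.006,-0.001,0,0,0.5,0.07],[0.001,0.006,0,0,0,0,0.07],[0.001,0.006,0,0,0,0,0.07]]
  ]
}}

```text
clock: 7.25
tcp_pos: [535.6, 114.6, 31.0]
orientation: [-1.089, 1.277, 1.093]
force: [4.1, -1.2, 3.7]
width: 69.7
```

```bash
python3 -c "
from h import *
gob(507,196,33)"
```

```text
t 7.25 tcp [535.6 114.6  31. ] F [ 4.1 -1.2  3.7] w 69.70453152350827 shift tool mm [-2.   3.9 -1.2] turn deg [-0.11  0.2   0.  ]
board-dir 511.0 197.3
```

>>> {"fn": "apply_moves", "kwargs": {
  "increments": [
    [[0.001,0.004,0,0,0,0,0.07],[0.001,0.004,0,0,0,0,0.07]]
  ]
}}

```text
clock: 7.45
tcp_pos: [532.6, 115.4, 30.6]
orientation: [-1.094, 1.268, 1.086]
force: [20.9, -5.6, 3.3]
width: 70.1
```

```bash
python3 -c "
from h import *
gob(507,196,33)"
```

```text
t 7.45 tcp [532.6 115.4  30.6] F [20.9 -5.6  3.3] w 70.14119935069299 shift tool mm [-2.4  0.8 -1.6] turn deg [-0.07  0.32  0.64]
board-dir 507.9 197.6
```

The force rose to 21 N exactly at the predicted stop position. I give one light seating nudge, then retreat.

>>> {"fn": "apply_moves", "kwargs": {
  "increments": [
    [[0,0.001,0,0,0,0,0.07],[0,0.001,0,0,0,0,0.07]]
  ]
}}

```text
clock: 7.65
tcp_pos: [532.8, 115.3, 31.1]
orientation: [-1.097, 1.264, 1.082]
force: [6.6, -1.4, 0.2]
width: 69.9
```

```bash
python3 -c "
from h import *
gob(507,196,33); print(r.observe()['wrist_torque'])"
```

```text
t 7.65 tcp [532.8 115.3  31.1] F [ 6.6 -1.4  0.2] w 69.86241542838447 shift tool mm [-1.9  1.  -1.5] turn deg [-0.05  0.37  0.95]
board-dir 508.1 197.6
[-0.21761187 -1.45873519  0.14756892]
```

>>> {"fn": "apply_moves", "kwargs": {
  "increments": [
    [[0,-0.004,0,0,0,0,0.07],[0,-0.01,0,0,0,0,0.07],[0,-0.02,0,0,0,0,0.07],[0,-0.02,0,0,0,0,0.07],[-0.02,0,0,0,0,0,0.07],[-0.04,0,0,0,0,0,0.07],[-0.04,0,0,0,0,0,0.07],[-0.04,0,0,0,0,0,0.07],[-0.03,0,0,0,0,0,0.07],[0,0,0,0,0,0,0.07]]
  ]
}}

```text
clock: 8.65
tcp_pos: [576.0, 105.3, 198.1]
orientation: [-1.088, 1.295, 1.105]
force: [0.9, -0.6, 0.3]
width: 70.0
```

```bash
python3 -c "
from h import *
gob(550,196,200)"
```

```text
t 8.65 tcp [576.  105.3 198.1] F [ 0.9 -0.6  0.3] w 70.01868691794311 shift tool mm [-1.8  2.3  1.6] turn deg [ 0.08 -0.28 -1.02]
board-dir 552.4 194.4
```

Clear. I swing the arm to the left, out of the top camera's view, to check.

>>> {"fn": "apply_moves", "kwargs": {
  "increments": [
    [[-0.02,0.02,0.045,0,0,0,0.07],[-0.01,0.02,0.045,0,0,0,0.07],[0,0.02,0.045,0,0,0,0.07],[0,0.02,0.045,0,0,0,0.07],[0,0.02,0.045,0,0,0,0.07],[0,0.02,0.045,0,0,0,0.07],[0,0.02,0.045,0,0,0,0.07],[0,0.02,0.045,0,0,0,0.07],[0,0,0,0,0,0,0.07]]
  ]
}}

```text
clock: 9.55
tcp_pos: [466.6, 486.6, 213.9]
orientation: [-1.083, 1.326, 1.109]
force: [-1.4, 0.1, -0.8]
width: 70.1
```

```bash
python3 - <<'E'
from h import *
t=snap('top','t8')[:,:,::-1]
a=cv2.resize(t[200:400,220:460],None,fx=3,fy=3,interpolation=cv2.INTER_CUBIC)
cv2.imwrite('pics/t8z.png',cv2.convertScaleAbs(a,alpha=1.6))
s=snap('scene','s8')[:,:,::-1]
a=cv2.resize(s[170:310,170:400],None,fx=3.4,fy=3.4,interpolation=cv2.INTER_CUBIC)
cv2.imwrite('pics/s8z.png',cv2.convertScaleAbs(a,alpha=1.6))
st()
E
```

```text
clock 9.65
tcp_pos [470.867 479.963 214.157]
orientation [-1.082  1.329  1.1  ]
force [-0.452 -0.96  -0.139]
width 69.941
qpos [-0.895  0.525  0.058  1.44  -0.049  1.22   0.575]
[[-0.04  -0.985  0.167]
 [-0.02   0.168  0.986]
 [-0.999  0.036 -0.027]]
```

View pics/t8z.png

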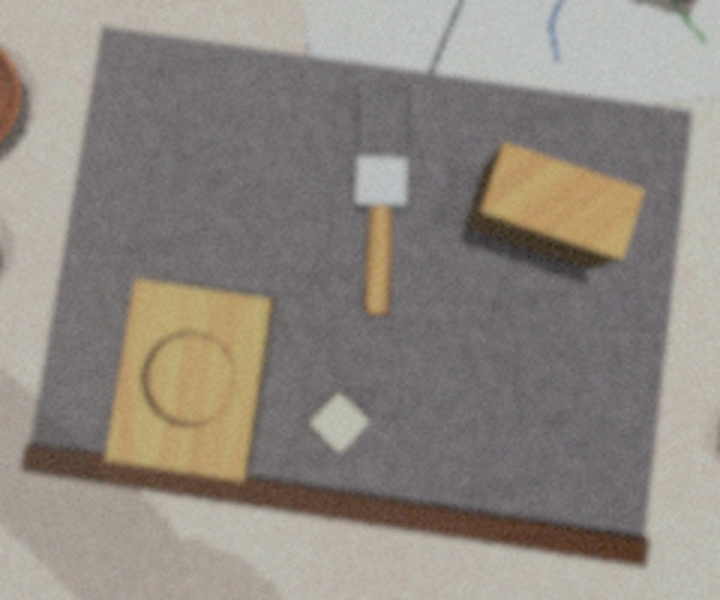

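View pics/s8z.png

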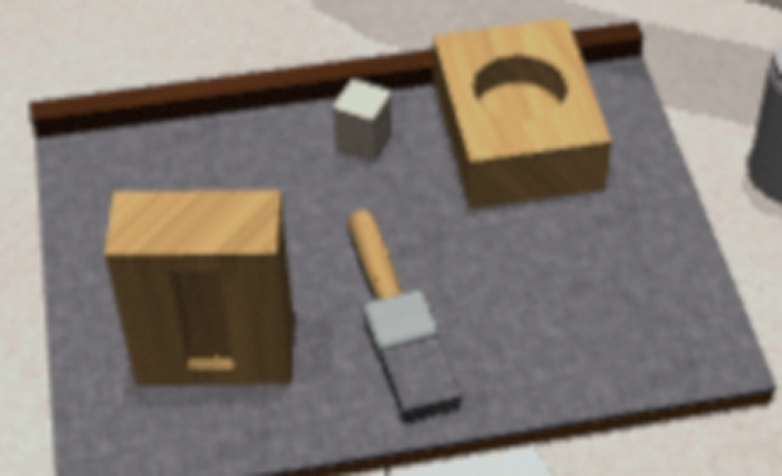

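The mould lies flat, hollow up, with its end at the batten, and everything else is unmoved. I check the gap and angle numerically.

```bash
python3 - <<'E'
from h import *
t=cv2.imread('pics/t8.png');hsv=cv2.cvtColor(t,cv2.COLOR_BGR2HSV)
m=cv2.inRange(hsv,(12,70,90),(30,255,255));m[:,:245]=0;m[:,320:]=0;m[:280]=0;m[370:]=0
c=max(cv2.findContours(m,0,2)[0],key=cv2.contourArea)
B=cv2.boxPoints(cv2.minAreaRect(cv2.convexHull(c)))
P=np.array([plane('top',u,v,70)[:2] for u,v in B])
print(P.round(1), np.c_[P@[.9877,-.157],P@[.157,.9877]].round(1))
for i in range(4):
    d=P[(i+1)%4]-P[i];print(np.linalg.norm(d).round(1),np.arctan2(d[1],d[0]).round(3))
z=lambda x,y:(220+x/3,200+y/3)
for p in [(105,462),(245,481),(135,279),(271,297)]:
    q=plane('top',*z(*p),70)[:2];print((q@[.9877,-.157]).round(1),(q@[.157,.9877]).round(1))
E
```

```text
[[400.1 186.2]
 [530.  167.1]
 [513.6  66.5]
 [384.4  87.3]] [[366.  246.7]
 [497.3 248.2]
 [496.9 146.4]
 [366.  146.6]]
131.3 -0.146
101.9 -1.732
130.9 2.982
100.1 1.413
364.2 245.0
366.0 144.4
495.3 245.2
497.0 145.8
```

```bash
python3 -c "
from h import *
print(r.hand_in())"
```

```text
the job is handed in; nothing more can be done
None
```

The round-hollow mould now lies on its back on the felt, hollow up, with its end flat against the stop batten. I only pushed it, first tipping it over near its top edge, then sliding it about 70 mm along the board with both fingers on its end. I handed in at about 9.7 s of the 54 s allowed.

- **Contact with the stop:** pushing force rose from about 4 N to 21 N at the predicted stop position. I checked force only between moves, and the highest reading was about 22 N.
- **Position after release:** with the arm clear, a contour fit in the top view put both corners of that end at 366 mm along the board. The batten face measured 367 mm, so the mould is flush within measuring error. Reading the corners by eye gave 364 and 366 mm, a skew of at most 0.02 rad, which I put down to pixel error.
- **Everything else:** in the last pictures the other mould still stands, and the prop and brush look unmoved. I did not closely check the can, bowl, jar, pencil cup or the pink and red look-alikes at the end, but the arm passed only above or clear of them.

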